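Sweep tank tablets through the caddy gate

ROBOT

A 7-joint arm with a two-finger parallel gripper is mounted at the origin on the work surface. World frame = base frame: x ahead of the robot, y to its left, z up, the work surface at z = 0. Lengths are in mm, angles in rad, forces in N, time in s.
With the tool pointing down it reaches from about 400 to 850 mm from the base axis. Payload 4.4 kg.
Tool frame: the origin (TCP) lies at the very end of the fingers, on their centre line; the grasp point (between the pads) lies 19 mm behind it (ctrl.grip_point_offset is the distance from the TCP to the grasp point, in mm); z points along the fingers, y is the line along which they close (so a half turn about z gives the same grasp; the last joint's range is limited). The gripper opens to 94 mm and grips with 3 to 60 N. Pads are 16 mm wide; open, the fingers measure 119 mm over their backs; the gripper's body (75 mm by 177 mm) begins 78 mm behind the grasp point.
Start: joints at [-1.174, 0.628, 0.038, 1.517, -0.027, 0.996, -0.02], TCP at [290.175, 581.65, 205.478] pointing down, gripper open.
Joint ranges: [-3.06, 3.06], [-0.37, 2.12], [-1.25, 1.32], [0.18, 2.47], [-1.1, 4.24], [0.23, 1.98], [-2.94, 2.94]. Speed limits (rad/s): [2.57, 2.57, 3.14, 3.14, 3.14, 3.14, 3.14].

INTERFACE

Orientations are given as a 3x3 rotation matrix whose columns are the frame's x, y, z axes.
In Python, from bench import ctrl gives the robot as it stands.
- The arm moves only by the shell command python3 -m crank 'ROWS' [OPENING]. ROWS is JSON, a list of rows, each an object with "offset": the shift along the tool's x, y, z in mm, a list of three; "spin": the turn about the tool's z in degrees. In form: [{"offset": [tx, ty, tz], "spin": spin}, ...]. A call has 1 to 12 rows; each row is the pose to reach, as a shift and turn from the pose commanded when the call began, along the tool's axes at that moment; what a row does not reach only later rows make up. A row lasts 1/12 s, in which the tool goes at most 41.7 mm and 7.16 degrees, less where a joint would pass 70% of its speed; a pose out of reach is approached as far as the arm can. A call with a gripper value outside its range is refused whole. OPENING is the opening, from -1 (shut) to 1 (fully open), set as the call begins (- or left out, the last holds). The fingers move at their own pace and stop on an object; the grip force is fixed at half the most. Time passes only in rows, so rows that repeat a pose let the fingers close. It gives the time, the measured TCP pose, the force, the opening and the grip force at its end, in the units of the state.
- ctrl.state(): the state, without advancing time (a new reading comes with each control period).
- ctrl.snapshot(name): name is "scene" or "top" or "wrist"; returns the picture (384x512x3 uint8, red, green, blue); there is no depth.
- ctrl.camera_model(name): a dict with "intrinsics" (3x3 intrinsics, pixels), "rvec" (rotation vector, rad) and "tvec" (3), from world to camera coordinates, as OpenCV has them; the wrist camera has in their place "T_tool_cam" (4x4, takes a point from camera to tool coordinates, whose origin is the TCP and whose axes are the flange's). Camera axes: x right, y down, z forward; pixel columns grow to the right and rows downward; lengths in mm; the calibration is good to about 2 mm. A picture is of the moment at which its call begins: read the wrist's pose just before it. camera_model takes no time and is no camera call.
- ctrl.job_done(): hands the job in; it is judged then, once.
The state is a dict: "clock": time; "q": joint angles; "joint_vel": joint speeds; "joint_efforts": joint torques, N m; "tcp_pos": TCP position; "eef_rot": TCP orientation; "force": force on the tool from outside, world axes, zero at the start; "torque": the same for the moment, N m; "width": finger opening in mm; "grip_force": force on a finger pad.
Only numpy, scipy, OpenCV 4.12 (cv2) and the standard library are available. Lean on these libraries where they do the work, as an engineer would, in place of code of your own. Each camera call takes 0.05 s, during which the arm holds its last target. There are 200 camera calls.

TASK

With your fingertips only, push the three blue toilet-tank tablets across the white caddy's tray, one at a time, through its narrow gate into the slot, until all three lie flat in a row in the slot, each wholly past the gate. Push the next one up to the gate only once the one before is wholly through, and never lift a tablet: they slide on the tray all the way. Leave the hair clip that lies on the tray, and the nail file, pill organizer, jar and tumbler around the caddy, where they are.

Things in the scene. Friction and masses are not known exactly. Their poses are not given: they have to be found in the camera images.
- caddy: White open-topped tablet caddy, fixed. Origin: centre of its underside (z up), y axis runs from tray to slot. Level floor 8 mm above the shelf; walls 5 mm thick, 18 mm high above the floor. Tray inside: x -105 to 105 mm, y -160 to -35 mm. Then two straight walls funnel in to the gate at y = 33 mm, 44 mm wide (x -22 to 22). Behind it the slot, also 44 mm wide, runs to an end wall at y = 168 mm.
- gate (a point): Middle of the gate on the floor, at caddy (0, 33, 8) mm, where the funnel ends and the slot begins. Axes as the caddy's: y points into the slot, x across the gate. The slot is 135 mm long from here.
- tablet1: Blue toilet-tank cleaning tablet, a loose solid disc 34 mm in diameter and 14 mm thick, about 20 g, lying flat on the tray at the start. Origin at the centre of its underside. It slides with ordinary friction and stays where it is left. All three are alike.
- tablet2: Blue toilet-tank cleaning tablet, a loose solid disc 34 mm in diameter and 14 mm thick, about 20 g, lying flat on the tray at the start. Origin at the centre of its underside. It slides with ordinary friction and stays where it is left. All three are alike.
- tablet3: Blue toilet-tank cleaning tablet, a loose solid disc 34 mm in diameter and 14 mm thick, about 20 g, lying flat on the tray at the start. Origin at the centre of its underside. It slides with ordinary friction and stays where it is left. All three are alike.
- hair_clip: Black plastic hair clip, 60 x 16 x 12 mm, loose, lying on the tray along its rear wall (the wall farthest from the gate), long side (its x) along that wall. Origin at the centre of its underside. To be left alone.
- nail_file: Chrome nail file, 150 x 14 mm (along its y), 6 mm high, loose on the shelf just beside the caddy's -x side. Origin under its middle. To be left alone.
- pill_organizer: Pink pill organizer with seven lids, 160 mm (its y) x 38 mm, 24 mm high, loose on the shelf beside the caddy's +x side. Origin under its middle. To be left alone.
- jar: Empty frosted glass jar with clasped lid, 90 mm in diameter, 115 mm high, loose, standing to the left of the caddy. Origin under its middle. To be left alone.
- tumbler: White tumbler, 70 mm in diameter, 90 mm high, loose, standing to the right of the caddy. Origin under its middle. To be left alone.
There are look-alikes about, which are no part of the job. Leave any brown, green or orange look-alike of the tablet2 alone.

How it is judged:
By the outcome, as a careful person would: the job done as asked, in the order asked, and still so for the second after the job is handed in, with the robot touching nothing.
It also fails if it takes over 67 s, if anything falls off the work surface, if the arm or the gripper's body presses on something with over 40 N, if the wrist force passes 120 N, or if a joint passes its speed limit or range.

## Working session

There is one attempt and no reset: what is moved stays moved. The work goes in short steps, Python scripts to look and compute and a shell command to move; the robot and the scene stay as the last step left them, time stands still between calls to the robot, and variables do not carry over. Pictures are saved under pics/ and viewed, at most 10 in all, crops included, and the job is handed in when it is done.

```bash
mkdir -p pics; ls
python3 - <<'E'
from bench import ctrl
import cv2,numpy as np
s=ctrl.state();print(s['clock'],s['tcp_pos'],s['eef_rot'],s['width'])
a=ctrl.snapshot('top');b=ctrl.snapshot('scene')
cv2.imwrite('pics/top.png',a[:,:,::-1]);cv2.imwrite('pics/scene.png',b[:,:,::-1])
for n in('top','scene','wrist'):print(n,ctrl.camera_model(n))
E
```

```text
pics
0.0 [289.86345899 581.07389899 204.5856563 ] [[-8.94822645e-01  4.46421072e-01 -8.13107996e-04]
 [ 4.46421812e-01  8.94821160e-01 -1.63010793e-03]
 [-1.28290087e-07 -1.82164664e-03 -9.99998341e-01]] 93.95549071807025
top {'intrinsics': array([[394.57647511,   0.        , 250.86739248],
       [  0.        , 394.57647511, 188.52204486],
       [  0.        ,   0.        ,   1.        ]]), 'rvec': array([ 2.15099874, -2.19698707,  0.1093718 ]), 'tvec': array([  19.9833903 ,  591.62327328, 1252.72552762])}
scene {'intrinsics': array([[419.70798452,   0.        , 263.50792136],
       [  0.        , 419.70798452, 189.63120582],
       [  0.        ,   0.        ,   1.        ]]), 'rvec': array([ 2.18764664,  1.03855749, -0.38489243]), 'tvec': array([-397.99280039, -312.05757134, 1465.38539697])}
wrist {'intrinsics': array([[298.07791574,   0.        , 253.86709094],
       [  0.        , 298.07791574, 193.20312883],
       [  0.        ,   0.        ,   1.        ]]), 'T_tool_cam': array([[ 1.11263200e-03, -9.66729343e-01, -2.55799021e-01,
         7.35652862e+01],
       [ 9.99999367e-01,  1.03335618e-03,  4.44315862e-04,
        -7.95119130e-02],
       [-1.65201682e-04, -2.55799354e-01,  9.66729881e-01,
        -1.78523745e+02],
       [ 0.00000000e+00,  0.00000000e+00,  0.00000000e+00,
         1.00000000e+00]])}
```

View pics/top.png

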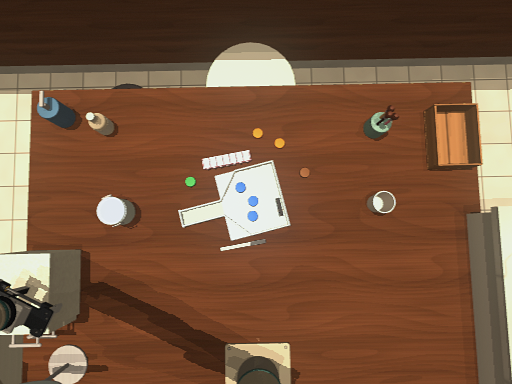

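View pics/scene.png

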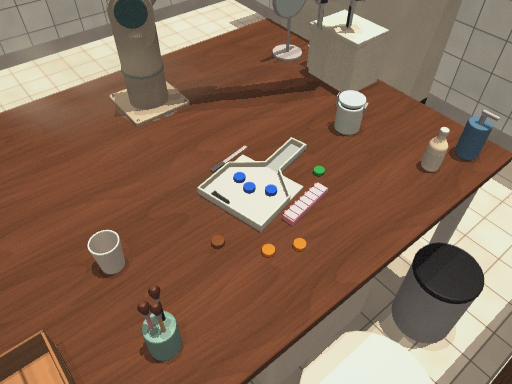

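Top picture: the candidates are three blue discs on the tray at (241,187), (253,201) and (252,216). The look-alikes are green (190,182), brown (305,172) and orange (258,133) and (280,143), all outside the caddy. I choose the three blue ones. The slot points left (+y world), and the clip is at (280,207).

```bash
cat > h.py <<'E'
import cv2,numpy as np
from bench import ctrl
def cam(n,s=None):
    m=ctrl.camera_model(n);K=m['intrinsics']
    if n=='wrist':
        T=np.eye(4);T[:3,:3]=s['eef_rot'];T[:3,3]=s['tcp_pos'];T=T@m['T_tool_cam']
        return K,T[:3,:3],T[:3,3]
    R=cv2.Rodrigues(m['rvec'])[0];return K,R.T,-R.T@m['tvec']
def ray(c,uv,z):
    K,R,o=c;uv=np.atleast_2d(uv).astype(float)
    d=(R@np.linalg.inv(K)@np.c_[uv,np.ones(len(uv))].T).T
    return o+d*((z-o[2])/d[:,2])[:,None]
def proj(c,P):
    K,R,o=c;q=(K@R.T@(np.atleast_2d(P)-o).T).T;return q[:,:2]/q[:,2:]
def blues(img,amin=30):
    h=cv2.cvtColor(img,cv2.COLOR_RGB2HSV);m=cv2.inRange(h,(105,150,60),(130,255,255))
    n,l,st,ce=cv2.connectedComponentsWithStats(m)
    return [(ce[i],st[i,4]) for i in range(1,n) if st[i,4]>amin],m
E
python3 - <<'E'
from h import *
im=cv2.cvtColor(cv2.imread('pics/top.png'),cv2.COLOR_BGR2RGB);c=cam('top')
for p,a in blues(im)[0]:print(p,a,ray(c,p,22)[0].round(1))
# rough caddy points at wall top (tray rear corners, slot end corners)
uv=[(273,161),(290,227),(232,240),(179,211),(183,227),(280,207)]
P=ray(c,uv,26);print(P.round(0))
E
python3 -m crank '[{"offset":[0,0,0],"spin":0}]' -1
```

```text
[[ 681.  -67.   26.]
 [ 465. -116.   26.]
 [ 427.   72.   26.]
 [ 524.  241.   26.]
 [ 472.  229.   26.]
 [ 530.  -86.   26.]]
clock: 0.18
tcp_pos: [290.0, 581.3, 204.9]
eef_rot: [[-0.895, 0.446, -0.0], [0.446, 0.895, -0.001], [-0.0, -0.001, -1.0]]
force: [0.6, -0.2, -0.2]
width: 90.1
grip_force: 0.0
```

Run:
```python
from h import *
im=cv2.imread('pics/top.png')[145:255,170:305]
cv2.imwrite('pics/c1.png',cv2.resize(im,None,fx=5,fy=5,interpolation=cv2.INTER_CUBIC))
```

```text
(no output)
```

View pics/c1.png

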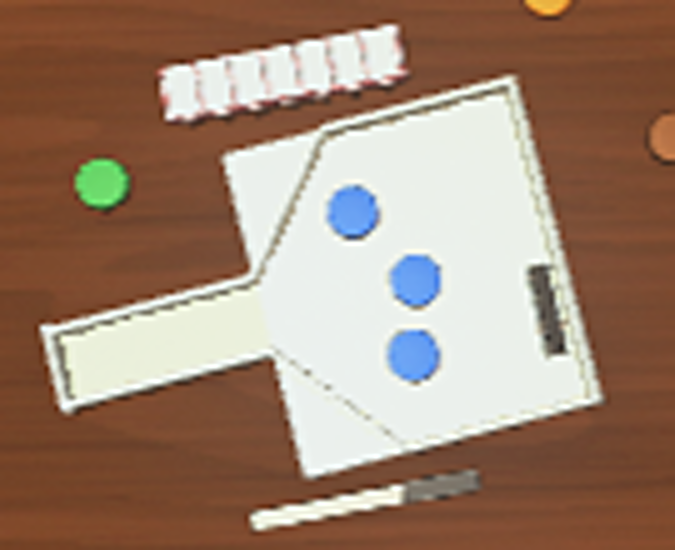

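The close crop confirms the three blue tablets lie on the tray. The caddy outline and funnel are clear, and the clip is at the rear wall.

```bash
sed -i 's/(105,150,60)/(95,110,60)/' h.py
cat >> h.py <<'E'
def fit(L,W):
    L=np.array(L,float);W=np.array(W)[:,:2];l=L-L.mean(0);w=W-W.mean(0)
    a=np.arctan2((l[:,0]*w[:,1]-l[:,1]*w[:,0]).sum(),(l*w).sum())
    R=np.array([[np.cos(a),-np.sin(a)],[np.sin(a),np.cos(a)]]);t=W.mean(0)-R@L.mean(0)
    return a,R,t,W-(L@R.T+t)
def tool(s,P):  # world point -> tool offset
    return s['eef_rot'].T@(np.array(P)-s['tcp_pos'])
E
python3 - <<'E'
from h import *
im=cv2.cvtColor(cv2.imread('pics/top.png'),cv2.COLOR_BGR2RGB);c=cam('top')
uv=np.array([(515,78),(602,402),(42,326),(66,412)])/5+(170,145)
a,R,t,r=fit([(110,-165),(-110,-165),(27,173),(-27,173)],ray(c,uv,26))
print(np.degrees(a),t,r.round(1))
for p,A in blues(im)[0]:
    P=ray(c,p,22)[0];print(p,A,P.round(1),(R.T@(P[:2]-t)).round(1))
s=ctrl.state()
x=np.degrees(np.arctan2(s['eef_rot'][1,0],s['eef_rot'][0,0]));print('spin to align x with caddy y',x-np.degrees(a)-90)
P=np.r_[R@[0,-40]+t,200];print('hover',P,tool(s,P))
E
```

```text
13.325935214324502 [538.45403885  67.81391165] [[-1.   0.4]
 [ 0.6  0.6]
 [ 1.8  0.9]
 [-1.4 -1.9]]
[240.16216216 186.94594595] 74 [598.4  42.3  22. ] [ 52.5 -38.7]
[252.92105263 200.52631579] 76 [553.2   1.6  22. ] [ -1.  -67.8]
[252.28947368 215.5       ] 76 [504.6   4.7  22. ] [-47.5 -53.6]
spin to align x with caddy y 50.15606254203476
hover [547.67364796  28.89092605 200.        ] [-477.17837298 -379.21121149    5.36046699]
```

```bash
python3 -m crank '[{"offset":[-38,-30,0],"spin":5},{"offset":[-69,-55,0],"spin":10},{"offset":[-100,-79,0],"spin":15},{"offset":[-131,-104,0],"spin":20},{"offset":[-163,-129,0],"spin":25},{"offset":[-194,-154,0],"spin":30},{"offset":[-225,-179,0],"spin":35},{"offset":[-256,-204,0],"spin":40},{"offset":[-287,-228,0],"spin":45},{"offset":[-318,-253,0],"spin":50},{"offset":[-349,-277,0],"spin":50},{"offset":[-380,-301,0],"spin":50}]' -0.79
python3 - <<'E'
from h import *
s=ctrl.state();print(tool(s,[547.7,28.9,190]))
E
```

```text
clock: 1.18
tcp_pos: [496.1, 140.9, 205.5]
eef_rot: [[-0.233, 0.972, -0.0], [0.972, 0.233, -0.0], [0.0, -0.0, -1.0]]
force: [-0.8, -0.5, -1.2]
width: 11.8
grip_force: 0.0
[-120.9723324    24.00509533   15.4864722 ]
```

```bash
python3 -m crank '[{"offset":[-30,5,0],"spin":0},{"offset":[-60,10,0],"spin":0},{"offset":[-90,20,0],"spin":0},{"offset":[-110,23,0],"spin":0},{"offset":[-115,24,0],"spin":0},{"offset":[-115,24,0],"spin":0},{"offset":[-115,24,0],"spin":0}]'
cat >> h.py <<'E'
def look(name):
    s=ctrl.state();im=ctrl.snapshot('wrist');cv2.imwrite(f'pics/{name}.png',im[:,:,::-1]);return s,im,cam('wrist',s)
E
python3 - <<'E'
from h import *
s,im,c=look('w1');print(s['tcp_pos'],np.abs(s['joint_vel']).max())
for p,A in blues(im,200)[0]:print(p.round(1),A,ray(c,p,22)[0].round(1))
E
```

```text
clock: 1.77
tcp_pos: [545.3, 37.7, 205.2]
eef_rot: [[-0.234, 0.972, -0.001], [0.972, 0.234, 0.001], [0.001, -0.001, -1.0]]
force: [-0.6, 1.8, -0.2]
width: 10.1
grip_force: 0.0
[545.30980055  37.69092928 205.1875468 ] 0.023027070371698953
[298.3 180.6] 530 [600.6  45.4  22. ]
[218.8 191.9] 515 [507.6   7.9  22. ]
[255.6 202.2] 510 [555.6   5.8  22. ]
```

View pics/w1.png

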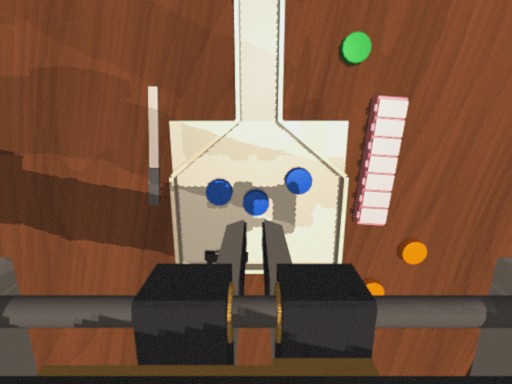

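Wrist view, with the slot pointing up in the picture: tablets at (298,181), (219,192) and (256,202), gate corners near (240,122) and (281,122), slot running straight up. The fingertips at row 222 do not hide the tablets.

Run:
```python
from h import *
s=ctrl.state();c=cam('wrist',s)
uv=[(240,122),(281,122),(175,179),(342,179)]
W=ray(c,uv,26)
a,R,t,r=fit([(-22,33),(22,33),(-105,-35),(105,-35)],W);print(np.degrees(a),t,r.round(1))
for p in [(298.3,180.6),(218.8,191.9),(255.6,202.2)]:
    P=ray(c,p,22)[0];print((R.T@(P[:2]-t)).round(1))
for p in [(169.5,122),(347.5,122),(235,5),(284.5,5),(239,5),(280,5),(180,272),(338,272)]:
    print(p,(R.T@(ray(c,p,26)[0][:2]-t)).round(1))
g=cv2.cvtColor(cv2.imread('pics/w1.png'),cv2.COLOR_BGR2GRAY)
for r in(10,60,100):print(r,g[r,228:292])
print(proj(c,s['tcp_pos']), R.T@(s['tcp_pos'][:2]-t))
```

```text
13.37889258568609 [544.40909013  71.49532357] [[-1.  -0.4]
 [ 2.7  0.8]
 [ 1.8 -0.1]
 [-3.5 -0.3]]
[ 48.6 -37.6]
[-50.4 -52.6]
[ -4.2 -65.8]
(169.5, 122) [-105.4   32.5]
(347.5, 122) [102.4  33.5]
(235, 5) [-27.6 154. ]
(284.5, 5) [ 25.1 154.3]
(239, 5) [-23.3 154.1]
(280, 5) [ 20.3 154.3]
(180, 272) [-104.5 -162.3]
(338, 272) [ 106.3 -161.1]
10 [ 86  89  85  86  68 102 215 238 238 236 213 183 206 226 232 232 231 232
 231 231 232 231 232 232 231 231 231 232 232 233 231 232 232 232 231 232
 233 232 232 231 233 232 232 232 231 232 233 234 233 188 126 142 221 238
 238 238 196 114  85  84  81  86  81  87]
60 [ 83  75  81  77  77  78 118 220 238 237 236 195 182 219 228 228 228 228
 228 229 229 229 230 228 229 229 229 228 230 228 229 230 230 229 229 230
 229 229 230 230 231 230 230 230 230 231 229 215 181 134 132 220 237 236
 238 193 107  81  82  88  83  89  88  89]
100 [ 78  80  81  80  78  70  77 174 232 237 236 220 182 207 228 228 227 227
 226 227 228 226 226 227 229 228 228 227 227 227 228 229 228 228 225 229
 227 230 227 228 227 228 229 229 227 227 228 187 127 115 216 237 237 237
 193 109  84  84  90  90  93  84  85  84]
[[252.97064587 233.13291614]] [ -6.91901879 -32.40702425]
```

```bash
cat >> h.py <<'E'
A=np.radians(13.4);RC=np.array([[np.cos(A),-np.sin(A)],[np.sin(A),np.cos(A)]]);TC=np.array([543.3,71.2])
def loc(P): return RC.T@(np.array(P)[:2]-TC)
def rep(name,amin=150):
    s,im,c=look(name);print('t',round(s['clock'],2),'tcp',loc(s['tcp_pos']).round(1),round(s['tcp_pos'][2],1),'F',s['force'].round(1),'w',round(s['width'],1))
    for p,a in blues(im,amin)[0]:
        P=ray(c,p,22)[0];print(p.round(0),a,'loc',loc(P).round(1),'tool',tool(s,P).round(1))
    return s,im,c
E
python3 -m crank '[{"offset":[-25,1,0],"spin":0},{"offset":[-55,2,20],"spin":0},{"offset":[-68,3,55],"spin":0},{"offset":[-68,3,90],"spin":0},{"offset":[-68,3,125],"spin":0},{"offset":[-68,3,155],"spin":0},{"offset":[-68,3,175],"spin":0},{"offset":[-68,3,185],"spin":0},{"offset":[-68,3,190],"spin":0},{"offset":[-68,3,190],"spin":0},{"offset":[-68,3,190],"spin":0}]'
python3 -c "
from h import *
rep('w2')"
```

```text
clock: 2.73
tcp_pos: [565.5, -28.4, 16.4]
eef_rot: [[-0.234, 0.972, 0.002], [0.972, 0.234, 0.0], [-0.0, 0.002, -1.0]]
force: [0.0, -0.1, -0.2]
width: 9.7
grip_force: 0.0
t 2.73 tcp [  -1.5 -102. ] 16.4 F [ 0.  -0.1 -0.2] w 9.7
[342. 135.] 2664 loc [ 49.4 -39.6] tool [62.3 51.  -5.5]
[172. 160.] 2526 loc [-48.7 -54.1] tool [ 48.  -47.1  -5.7]
[250. 183.] 2315 loc [ -3.2 -67.8] tool [34.3 -1.6 -5.6]
```

View pics/w2.png

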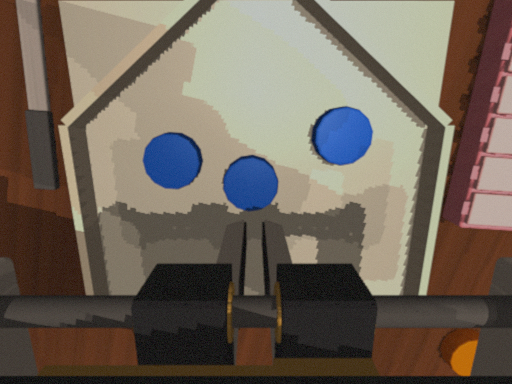

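The view shows the middle tablet directly ahead of the fingertips at (250,183), with the two others clear at (172,160) and (342,135).

```bash
python3 -m crank '[{"offset":[4,-1.5,3],"spin":0},{"offset":[8,-1.5,4],"spin":0},{"offset":[13,-1.5,4],"spin":0},{"offset":[21,-1.5,4],"spin":0},{"offset":[30,-1,4],"spin":0},{"offset":[39,-0.5,4],"spin":0},{"offset":[48,0,4],"spin":0},{"offset":[57,0.5,4],"spin":0},{"offset":[66,1,4],"spin":0},{"offset":[74,1.5,4],"spin":0},{"offset":[80,1.5,4],"spin":0},{"offset":[84,1.5,4],"spin":0}]'
python3 -c "
from h import *
rep('w3')"
```

```text
clock: 3.78
tcp_pos: [546.4, 54.2, 11.4]
eef_rot: [[-0.234, 0.972, -0.0], [0.972, 0.234, 0.0], [0.0, -0.0, -1.0]]
force: [-0.1, -0.6, 0.0]
width: 9.8
grip_force: 0.1
t 3.78 tcp [ -0.9 -17.2] 11.4 F [-0.1 -0.6  0. ] w 9.8
[254. 198.] 2407 loc [-0.6  9.2] tool [ 26.4   0.4 -10.6]
[333. 255.] 934 loc [ 48.4 -27. ] tool [ -9.9  49.3 -10.6]
```

```bash
python3 -m crank '[{"offset":[4,0.5,0],"spin":0},{"offset":[10,0.5,0],"spin":0},{"offset":[17,0.5,0],"spin":0},{"offset":[24,0.5,0],"spin":0},{"offset":[31,0.5,0],"spin":0},{"offset":[38,0.5,0],"spin":0},{"offset":[44,0.5,0],"spin":0},{"offset":[48,0.5,0],"spin":0}]'
python3 -c "
from h import *
rep('w4')"
```

```text
clock: 4.5
tcp_pos: [535.6, 101.1, 11.4]
eef_rot: [[-0.234, 0.972, -0.0], [0.972, 0.234, 0.0], [0.0, -0.0, -1.0]]
force: [-0.5, -0.4, -0.0]
width: 10.1
grip_force: 0.1
t 4.5 tcp [-0.6 30.9] 11.4 F [-0.5 -0.4 -0. ] w 10.1
[254. 198.] 2426 loc [-0.2 57.3] tool [ 26.5   0.4 -10.6]
```

View pics/w4.png

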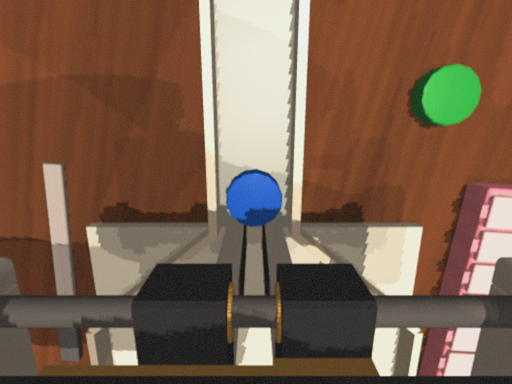

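The tablet is at (254,198), centred between the slot walls (about 216 to 293). I'll continue to the slot's end, then back off and rise.

```bash
python3 -m crank '[{"offset":[4,0.3,0],"spin":0},{"offset":[11,0.3,0],"spin":0},{"offset":[19,0.3,0],"spin":0},{"offset":[28,0.3,0],"spin":0},{"offset":[37,0.3,0],"spin":0},{"offset":[46,0.3,0],"spin":0},{"offset":[55,0.3,0],"spin":0},{"offset":[64,0.3,0],"spin":0},{"offset":[73,0.3,0],"spin":0},{"offset":[81,0.3,0],"spin":0},{"offset":[86,0.3,0],"spin":0},{"offset":[88,0.3,0],"spin":0}]'
python3 -c "
from h import *
rep('w5')"
python3 -m crank '[{"offset":[-6,0,0],"spin":0},{"offset":[-14,0,-5],"spin":0},{"offset":[-20,0,-35],"spin":0},{"offset":[-40,0,-65],"spin":0},{"offset":[-75,0,-80],"spin":0},{"offset":[-110,-15,-80],"spin":5},{"offset":[-145,-30,-80],"spin":12},{"offset":[-180,-50,-80],"spin":19},{"offset":[-202,-72,-80],"spin":26},{"offset":[-202,-72,-80],"spin":33},{"offset":[-202,-72,-80],"spin":38},{"offset":[-202,-72,-80],"spin":38}]'
python3 -c "
from h import *
s,im,c=rep('w6')
d=np.array([-49,-53.5]);u=np.array([.6115,.791])
g=np.r_[RC@(d-37*u)+TC,12];print(tool(s,g))"
```

```text
clock: 5.55
tcp_pos: [515.3, 186.8, 11.4]
eef_rot: [[-0.235, 0.972, -0.0], [0.972, 0.235, 0.0], [0.0, -0.0, -1.0]]
force: [-0.4, 0.7, 0.1]
width: 9.8
grip_force: 0.1
t 5.55 tcp [ -0.5 118.9] 11.4 F [-0.4  0.7  0.1] w 9.8
[254. 198.] 2424 loc [ -0.2 145.3] tool [ 26.4   0.4 -10.6]
clock: 6.6
tcp_pos: [492.4, -30.1, 91.9]
eef_rot: [[0.421, 0.907, 0.0], [0.907, -0.421, -0.001], [-0.001, 0.001, -1.0]]
force: [0.1, -1.1, -0.2]
width: 9.8
grip_force: 0.0
t 6.6 tcp [-73.  -86.8] 91.9 F [ 0.1 -1.1 -0.2] w 9.8
[339.  62.] 1569 loc [ 49.2 -39.2] tool [113.   66.4  69.9]
[251. 156.] 1166 loc [-49.5 -54.2] tool [40.1 -1.8 69.9]
[ 4.05644811 -1.46075751 79.92887362]
```

```bash
python3 -m crank '[{"offset":[0,-2,30],"spin":0},{"offset":[0,-2,60],"spin":0},{"offset":[0,-2,75],"spin":0},{"offset":[0,-2,80],"spin":0},{"offset":[0,-2,80],"spin":0},{"offset":[0,-2,80],"spin":0}]'
python3 -c "
from h import *
s,im,c=rep('w7')
print(tool(s,np.r_[RC@[0,8]+TC,22]))"
```

```text
clock: 7.15
tcp_pos: [491.3, -27.3, 11.9]
eef_rot: [[0.414, 0.91, 0.001], [0.91, -0.414, -0.0], [0.0, 0.0, -1.0]]
force: [0.0, -0.0, -0.1]
width: 9.6
grip_force: 0.0
t 7.15 tcp [-73.4 -83.7] 11.9 F [ 0.  -0.  -0.1] w 9.6
[386.  43.] 3758 loc [ 48.6 -39.4] tool [109.9  69.  -10. ]
[254. 179.] 2447 loc [-49.2 -54.1] tool [ 38.2   0.9 -10.1]
[117.46695131   1.59679516 -10.04511667]
```

View pics/w7.png

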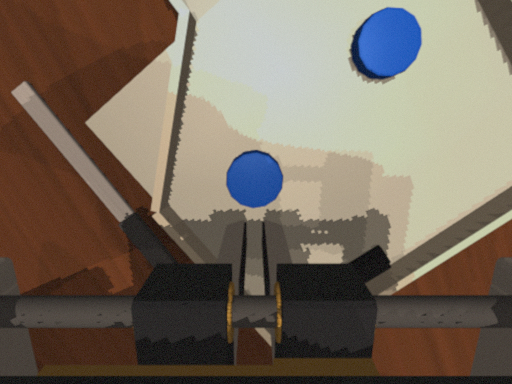

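The tablet at (254,179) is straight ahead of the fingers. The clip at (385,260) and the walls are clear.

```bash
python3 -m crank '[{"offset":[7,1,0],"spin":0},{"offset":[13,1,0],"spin":0},{"offset":[20,1,0],"spin":0},{"offset":[28,1,0],"spin":0},{"offset":[37,1,0],"spin":0},{"offset":[46,1,0],"spin":0},{"offset":[55,1,0],"spin":0},{"offset":[64,1,0],"spin":0},{"offset":[73,1,0],"spin":0},{"offset":[82,1,0],"spin":0},{"offset":[88,1,0],"spin":0},{"offset":[91,1,0],"spin":0}]'
python3 -c "
from h import *
s,im,c=rep('w8')
print(tool(s,np.r_[RC@[0,-32]+TC,12]))"
```

```text
clock: 8.2
tcp_pos: [530.0, 56.8, 11.4]
eef_rot: [[0.414, 0.91, 0.0], [0.91, -0.414, 0.0], [0.0, -0.0, -1.0]]
force: [-0.3, -1.5, 0.6]
width: 9.7
grip_force: 0.1
t 8.2 tcp [-16.2 -10.9] 11.4 F [-0.3 -1.5  0.6] w 9.7
[97. 15.] 2009 loc [ -2.8 133.9] tool [122.6 -78.2 -10.6]
[254. 198.] 2405 loc [0.7 9.8] tool [ 26.8   0.7 -10.6]
[368. 209.] 2525 loc [ 50.3 -36.8] tool [ 20.4  68.4 -10.6]
[-6.69900758 25.74902031 -0.63634296]
```

Tablet 2 is just short of the gate. I'll back off, turn square to the slot and realign.

```bash
python3 -m crank '[{"offset":[-6,0,0],"spin":0},{"offset":[-16,0,-5],"spin":0},{"offset":[-20,6,-20],"spin":-7},{"offset":[-18,14,-20],"spin":-14},{"offset":[-12,22,-20],"spin":-21},{"offset":[-8,26,-20],"spin":-28},{"offset":[-7,26,-20],"spin":-35},{"offset":[-7,26,-12],"spin":-38},{"offset":[-7,26,-3],"spin":-38},{"offset":[-7,26,0],"spin":-38},{"offset":[-7,26,0],"spin":-38}]'
python3 -c "
from h import *
s,im,c=rep('w9')
print(tool(s,np.r_[RC@[0,110]+TC,12]))"
```

```text
clock: 9.17
tcp_pos: [549.1, 37.1, 10.6]
eef_rot: [[-0.23, 0.973, -0.002], [0.973, 0.23, -0.001], [-0.0, -0.002, -1.0]]
force: [0.8, -0.0, -0.6]
width: 9.9
grip_force: 0.0
t 9.17 tcp [ -2.2 -34.5] 10.6 F [ 0.8 -0.  -0.6] w 9.9
[257. 168.] 2541 loc [-0.1  9.9] tool [ 44.4   2.1 -11.4]
[337. 242.] 2164 loc [ 48.8 -35.5] tool [ -1.   51.  -11.5]
[144.50095477   2.01586143  -1.36803696]
```

```bash
python3 -m crank '[{"offset":[8,2,0],"spin":0},{"offset":[14,2,0],"spin":0},{"offset":[19,2,0],"spin":0},{"offset":[26,2,0],"spin":0},{"offset":[33,2,0],"spin":0},{"offset":[40,2,0],"spin":0},{"offset":[47,2,0],"spin":0},{"offset":[54,2,0],"spin":0},{"offset":[61,2,0],"spin":0},{"offset":[66,2,0],"spin":0},{"offset":[68,2,0],"spin":0}]'
python3 -c "
from h import *
rep('w10')"
```

```text
clock: 10.13
tcp_pos: [536.1, 106.2, 11.4]
eef_rot: [[-0.234, 0.972, -0.0], [0.972, 0.234, 0.001], [0.001, -0.0, -1.0]]
force: [-0.3, -0.5, -0.2]
width: 9.9
grip_force: 0.2
t 10.13 tcp [ 1.1 35.7] 11.4 F [-0.3 -0.5 -0.2] w 9.9
[251.  46.] 3465 loc [-1.000e-01  1.435e+02] tool [107.8  -0.9 -10.5]
[254. 198.] 2429 loc [ 1.5 62.1] tool [ 26.4   0.5 -10.5]
```

```bash
python3 -m crank '[{"offset":[4,-0.3,0],"spin":0},{"offset":[11,-0.6,0],"spin":0},{"offset":[19,-1,0],"spin":0},{"offset":[27,-1,0],"spin":0},{"offset":[35,-1,0],"spin":0},{"offset":[41,-1,0],"spin":0},{"offset":[45,-1,0],"spin":0},{"offset":[46,-1,0],"spin":0}]'
python3 -c "
from h import *
rep('w11')"
python3 -m crank '[{"offset":[-6,0,0],"spin":0},{"offset":[-14,0,-5],"spin":0},{"offset":[-20,0,-35],"spin":0},{"offset":[-40,0,-65],"spin":0},{"offset":[-70,15,-80],"spin":-7},{"offset":[-100,35,-80],"spin":-14},{"offset":[-130,55,-80],"spin":-21},{"offset":[-145,75,-80],"spin":-28},{"offset":[-145,77,-80],"spin":-35},{"offset":[-145,77,-80],"spin":-42},{"offset":[-145,77,-80],"spin":-49},{"offset":[-145,77,-80],"spin":-49}]'
python3 -c "
from h import *
s,im,c=rep('w12')"
```

```text
clock: 10.85
tcp_pos: [524.4, 150.7, 11.4]
eef_rot: [[-0.235, 0.972, -0.0], [0.972, 0.235, 0.0], [0.0, -0.0, -1.0]]
force: [-0.6, -0.5, -0.7]
width: 10.2
grip_force: 0.0
t 10.85 tcp [ 0.  81.7] 11.4 F [-0.6 -0.5 -0.7] w 10.2
[253. 135.] 2704 loc [-1.000e-01  1.443e+02] tool [ 62.6   0.  -10.6]
[254. 198.] 2431 loc [  0.4 108.2] tool [ 26.4   0.4 -10.6]
clock: 11.9
tcp_pos: [633.4, 23.7, 91.7]
eef_rot: [[-0.887, 0.462, -0.0], [0.462, 0.887, -0.001], [-0.0, -0.0, -1.0]]
force: [0.7, -0.5, -1.0]
width: 10.0
grip_force: 0.0
t 11.9 tcp [ 76.7 -67.1] 91.7 F [ 0.7 -0.5 -1. ] w 10.0
[258. 158.] 1192 loc [ 49.8 -39.5] tool [38.3  3.2 69.7]
```

Tablet 2 is at y=108 in the slot. Next I'll descend behind tablet 3.

```bash
python3 -m crank '[{"offset":[0,3,30],"spin":0},{"offset":[0,3,60],"spin":0},{"offset":[0,3,75],"spin":0},{"offset":[0,3,80],"spin":0},{"offset":[0,3,80],"spin":0},{"offset":[0,3,80],"spin":0}]'
python3 -c "
from h import *
s,im,c=rep('w13')
print(tool(s,np.r_[RC@[0,6]+TC,22]))"
```

```text
clock: 12.45
tcp_pos: [635.4, 28.5, 12.1]
eef_rot: [[-0.886, 0.464, 0.001], [0.464, 0.886, -0.0], [-0.001, 0.0, -1.0]]
force: [-0.1, 0.1, -0.0]
width: 9.8
grip_force: 0.0
t 12.45 tcp [ 79.7 -62.9] 12.1 F [-0.1  0.1 -0. ] w 9.8
[250. 178.] 2467 loc [ 49.7 -39.4] tool [38.1 -2.  -9.9]
[105.32549974  -0.34943835  -9.96582105]
```

View pics/w13.png

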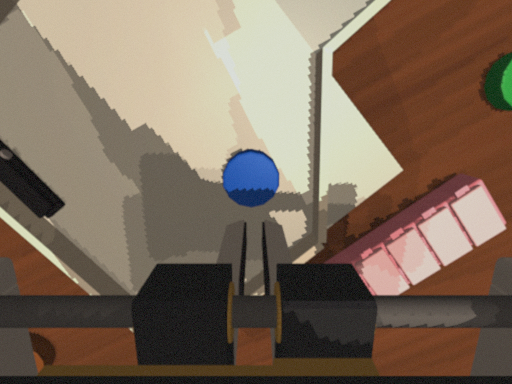

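The tablet at (250,178) is ahead and 2 mm to the left. The walls are clear of the fingers.

```bash
python3 -m crank '[{"offset":[5,-2,0],"spin":0},{"offset":[11,-2,0],"spin":0},{"offset":[17,-2,0],"spin":0},{"offset":[25,-2,0],"spin":0},{"offset":[33,-2,0],"spin":0},{"offset":[41,-2,0],"spin":0},{"offset":[49,-2,0],"spin":0},{"offset":[57,-2,0],"spin":0},{"offset":[65,-2,0],"spin":0},{"offset":[72,-2,0],"spin":0},{"offset":[77,-2,0],"spin":0},{"offset":[79,-2,0],"spin":0}]'
python3 -c "
from h import *
s,im,c=rep('w14')
print(tool(s,np.r_[RC@[0,-34]+TC,12]))"
```

```text
clock: 13.5
tcp_pos: [562.8, 64.3, 11.4]
eef_rot: [[-0.887, 0.461, -0.001], [0.461, 0.887, 0.0], [0.001, -0.0, -1.0]]
force: [0.4, -0.1, 0.4]
width: 10.2
grip_force: 0.1
t 13.5 tcp [ 17.4 -11.2] 11.4 F [ 0.4 -0.1  0.4] w 10.2
[428.  56.] 7656 loc [ -1.5 124.4] tool [103.1  90.2 -10.5]
[254. 198.] 2412 loc [-2.6  6. ] tool [ 26.4  -0.  -10.6]
[ -1.74936359 -28.63410995  -0.57985291]
```

```bash
python3 -m crank '[{"offset":[-6,0,0],"spin":0},{"offset":[-16,0,-5],"spin":0},{"offset":[-20,-8,-20],"spin":7},{"offset":[-16,-18,-20],"spin":14},{"offset":[-8,-26,-20],"spin":21},{"offset":[0,-31,-20],"spin":28},{"offset":[0,-31,-20],"spin":35},{"offset":[0,-31,-20],"spin":42},{"offset":[0,-31,-12],"spin":49},{"offset":[0,-31,-3],"spin":49},{"offset":[0,-31,0],"spin":49},{"offset":[0,-31,0],"spin":49}]'
python3 -c "
from h import *
s,im,c=rep('w15')"
```

```text
clock: 14.55
tcp_pos: [549.0, 36.0, 10.4]
eef_rot: [[-0.236, 0.972, -0.002], [0.972, 0.236, -0.0], [0.0, -0.002, -1.0]]
force: [-0.6, 1.0, -0.1]
width: 9.8
grip_force: 0.0
t 14.55 tcp [ -2.6 -35.6] 10.4 F [-0.6  1.  -0.1] w 9.8
[260.   6.] 525 loc [ 0.3 90.4] tool [126.    3.4 -11.6]
[255. 173.] 2527 loc [-1.3  6.1] tool [ 41.7   1.5 -11.6]
```

```bash
python3 -m crank '[{"offset":[8,1,0],"spin":0},{"offset":[13,1,0],"spin":0},{"offset":[19,1,0],"spin":0},{"offset":[26,1.5,0],"spin":0},{"offset":[33,2,0],"spin":0},{"offset":[41,2,0],"spin":0},{"offset":[49,2,0],"spin":0},{"offset":[57,2,0],"spin":0},{"offset":[65,2,0],"spin":0},{"offset":[73,2,0],"spin":0},{"offset":[79,2,0],"spin":0},{"offset":[81,2,0],"spin":0}]'
python3 -c "
from h import *
rep('w16')"
python3 -m crank '[{"offset":[-6,0,0],"spin":0},{"offset":[-14,0,-5],"spin":0},{"offset":[-20,0,-35],"spin":0},{"offset":[-22,0,-70],"spin":0},{"offset":[-24,0,-110],"spin":0},{"offset":[-25,0,-140],"spin":0},{"offset":[-25,0,-160],"spin":0},{"offset":[-25,0,-160],"spin":0},{"offset":[-25,0,-160],"spin":0},{"offset":[-25,0,-160],"spin":0}]'
python3 -c "
from h import *
rep('w17')"
```

```text
clock: 15.6
tcp_pos: [532.1, 117.1, 11.4]
eef_rot: [[-0.235, 0.972, -0.0], [0.972, 0.235, 0.001], [0.001, -0.0, -1.0]]
force: [-0.2, 0.3, 0.9]
width: 10.1
grip_force: 0.1
t 15.6 tcp [-0.2 47.3] 11.4 F [-0.2  0.3  0.9] w 10.1
[254.  69.] 3220 loc [-1.000e-01  1.439e+02] tool [ 96.6   0.4 -10.5]
[254. 168.] 5123 loc [ 0.3 91.7] tool [ 44.5   0.6 -10.6]
clock: 16.48
tcp_pos: [537.8, 90.2, 170.9]
eef_rot: [[-0.232, 0.973, -0.001], [0.973, 0.232, -0.0], [0.0, -0.001, -1.0]]
force: [-0.0, 0.0, 0.3]
width: 9.9
grip_force: 0.0
t 16.48 tcp [-0.9 19.8] 170.9 F [-0.   0.   0.3] w 9.9
[254.  64.] 866 loc [ -0.5 143.3] tool [123.5   0.7 148.9]
[254. 117.] 1489 loc [-0.  90.6] tool [ 70.8   1.1 148.9]
```

View pics/w17.png

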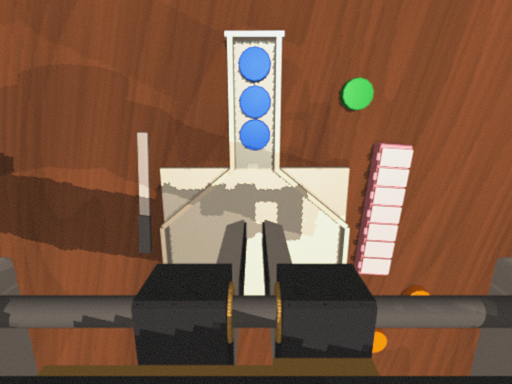

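All three tablets lie in a row in the slot at (254,64), (254,101) and (254,134). The last one's trailing edge, at row 150, is well past the gate at row 168. The arm is clear of everything, so I'm handing in.

```bash
python3 -c "
from bench import ctrl
print(ctrl.job_done())"
```

```text
the job is handed in; nothing more can be done
None
```

All three blue tablets lie flat in a row in the slot, each wholly past the gate and pushed in one at a time, and I handed the job in at about 16.5 s of the 67 s allowed.

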